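Lay each brown mast beside the hull of its size

TASK

Make up the three ship kits: lay each brown mast flat on the green felt of the kit tray whose white hull matches it in size (shortest mast with the smallest hull, middle with middle, longest with the largest), centred on the felt and running along it, parallel to the hull; either end may point either way. Leave the grey mast and the silver anchor where they lie.

Things in the scene. Friction and masses are not known exactly. Their poses are not given: they have to be found in the camera images.
- mast_short: Brown plastic ship's mast, shortest of the three, loose, lying flat. Shaft 80 mm long, 10 wide, 10 high; foot 14 mm wide at the -x end; two crossbars (44 and 28 mm across, 5 along x, 6 high) 26 and 35 mm from mid-length towards the tip, so its middle is free to be pinched across the 10 mm. Origin: underside, mid-length of the shaft; x along the shaft from foot to tip, z up
- mast_mid: Brown plastic ship's mast, middle of the three, loose, lying flat. Shaft 110 mm long, 10 wide, 10 high; foot 14 mm wide at the -x end; two crossbars (44 and 28 mm across, 5 along x, 6 high) 35 and 48 mm from mid-length towards the tip, so its middle is free to be pinched across the 10 mm. Origin: underside, mid-length of the shaft; x along the shaft from foot to tip, z up
- mast_long: Brown plastic ship's mast, longest of the three, loose, lying flat. Shaft 140 mm long, 10 wide, 10 high; foot 14 mm wide at the -x end; two crossbars (44 and 28 mm across, 5 along x, 6 high) 45 and 62 mm from mid-length towards the tip, so its middle is free to be pinched across the 10 mm. Origin: underside, mid-length of the shaft; x along the shaft from foot to tip, z up
- mast_grey: Light grey plastic ship's mast, to be left alone, loose, lying flat. Shaft 110 mm long, 10 wide, 10 high; foot 14 mm wide at the -x end; two crossbars (44 and 28 mm across, 5 along x, 6 high) 35 and 48 mm from mid-length towards the tip, so its middle is free to be pinched across the 10 mm. Origin: underside, mid-length of the shaft; x along the shaft from foot to tip, z up
- anchor: Silver metal anchor casting, loose, lying flat, about 65 mm long, 50 wide and 8 high, to be left alone. Origin: underside, near the middle of its shank; x along the shank towards its two arms
- tray_small: Fixed black tray (rim 9 mm high) with the smallest white hull: 90 mm long, 25 wide, 30 high over the desk. Green felt 60 (x) by 150 mm (y), its top 6 mm above the desk; the hull lies along it, centre line 62 mm to +x. Origin: at desk height under the felt's centre; y along the felt and hull, z up. Rim inside faces: x = -35 and +87, y = -85 and +85 mm
- tray_mid: Fixed black tray (rim 9 mm high) with the middle-sized white hull: 120 mm long, 34 wide, 36 high over the desk. Green felt 60 (x) by 150 mm (y), its top 6 mm above the desk; the hull lies along it, centre line 62 mm to +x. Origin: at desk height under the felt's centre; y along the felt and hull, z up. Rim inside faces: x = -35 and +87, y = -85 and +85 mm
- tray_large: Fixed black tray (rim 9 mm high) with the largest white hull: 150 mm long, 42 wide, 42 high over the desk. Green felt 60 (x) by 150 mm (y), its top 6 mm above the desk; the hull lies along it, centre line 62 mm to +x. Origin: at desk height under the felt's centre; y along the felt and hull, z up. Rim inside faces: x = -35 and +87, y = -85 and +85 mm
Things that resemble listed ones, but are neither listed nor needed, are in the scene too. Leave any orange or yellow look-alike of the mast_mid alone.

How it is judged (in metres and radians):
At the end, for the whole second after the job is handed in: Each brown mast lies flat (within 0.15 rad) and at rest on the felt of its own tray, the middle of its shaft within 15 mm of the felt's centre, its shaft within 0.3 rad of the felt's long side, either way round; the grey mast and the anchor are within 20 mm of where they were at the start (horizontal distance between mast_short and tray_small below 0.015 m and angle between the x axis of mast_short and the y axis of tray_small, either way round below 0.3 rad and angle between each of mast_short, mast_mid, mast_long's own z axis and vertical below 0.15 rad and z of mast_short in the frame of tray_small between 0.002 and 0.011 m and linear speed of each of mast_short, mast_mid, mast_long below 0.02 m/s and angular speed of each of mast_short, mast_mid, mast_long below 0.2 rad/s and horizontal distance between mast_mid and tray_mid below 0.015 m and angle between the x axis of mast_mid and the y axis of tray_mid, either way round below 0.3 rad and z of mast_mid in the frame of tray_mid between 0.002 and 0.011 m and horizontal distance between mast_long and tray_large below 0.015 m and angle between the x axis of mast_long and the y axis of tray_large, either way round below 0.3 rad and z of mast_long in the frame of tray_large between 0.002 and 0.011 m and distance of each of mast_grey, anchor from where it was at the start of the episode below 0.02 m); the robot touches nothing.
It fails at once if the grey mast is moved by 20 mm or more (distance of mast_grey from where it was at the start of the episode above 0.02 m).
It fails at once if the silver anchor is moved by 20 mm or more (distance of anchor from where it was at the start of the episode above 0.02 m).
It also fails if it takes over 83 s, if anything falls off the work surface, if the arm or the gripper's body presses on something with over 40 N, if the wrist force passes 120 N, or if a joint passes its speed limit or range.

ROBOT

A 6-joint arm with a two-finger parallel gripper is mounted at the origin on the work surface. World frame = base frame: x ahead of the robot, y to its left, z up, the work surface at z = 0. Lengths are in mm, angles in degrees, forces in N, time in s.
With the tool pointing down it reaches from about 425 to 925 mm from the base axis. Payload 12.5 kg.
Tool frame: the origin (TCP) lies at the very end of the fingers, on their centre line; the grasp point (between the pads) lies 19 mm behind it (manip.grip_point_offset is the distance from the TCP to the grasp point, in mm); z points along the fingers, y is the line along which they close (so a half turn about z gives the same grasp; the last joint's range is limited). The gripper opens to 85 mm and grips with 20 to 120 N. Pads are 22 mm wide; open, the fingers measure 114 mm over their backs; the gripper's body (76 mm by 85 mm) begins 54 mm behind the grasp point. The pads swing forward as they close: fully open they stand 13 mm farther back than shut.
Start: joints at [-81.051, 28.126, 89.318, -0, 62.55, -6.05], TCP at [161.784, -603.714, 231.327] pointing down, gripper open.
Joint ranges: [-177.58, 177.58], [-47.91, 125.51], [2.72, 160], [-65.01, 245.01], [3.68, 167.84], [-153.87, 153.87]. Speed limits (degrees/s): [127.2, 127.2, 159.86, 180, 180, 180].

INTERFACE

Orientations are given as [roll, pitch, yaw] about the fixed x, y, z axes, in that order (R = Rz(yaw) Ry(pitch) Rx(roll)).
In Python, from workcell import status, cams, manip gives the robot as it stands. The module is installed in compiled form; this text tells all that it offers.
- The arm moves only by the shell command python3 -m pendant 'ROWS'. ROWS is JSON, a list that holds one entry, the list of rows, each a list of 5 numbers: the opening, from -1 (shut) to 1 (fully open), then the shift along the world's x, y, z in mm, then the turn about the world's z in degrees. In form: [[[jaw, dx, dy, dz, twist], ...]]. A call has 1 to 20 rows; each row is the pose to reach, as a shift and turn from the pose commanded when the call began; what a row does not reach only later rows make up. A row lasts 1/12 s, in which the tool goes at most 41.7 mm and 7.16 degrees, less where a joint would pass 70% of its speed; a pose out of reach is approached as far as the arm can. A call with a gripper value outside its range is refused whole. The fingers move at their own pace and stop on an object; the grip force is fixed at half the most. Time passes only in rows, so rows that repeat a pose let the fingers close. It gives the time, the measured TCP pose, the force, the opening and the grip force at its end, in the units of the state.
- status.sense(): the state, without advancing time (a new reading comes with each control period).
- cams.grab_frame(name): name is "side" or "top"; returns the picture (400x640x3 uint8, red, green, blue); there is no depth.
- cams.camera_info(name): a dict with "fovy" (degrees; the focal length in pixels is half the picture's height over the tangent of half this angle, whatever the lens; pixels are square), "cx", "cy" (the principal point, pixels), "D" ([k1, k2, p1, p2, k3] as OpenCV has them; the pictures are not rectified), "R" (3x3) and "t" (3): a world point X has camera coordinates R X + t. Camera axes: x right, y down, z forward; pixel columns grow to the right and rows downward; lengths in mm; the calibration is good to about 2 mm. A picture is of the moment at which its call begins. camera_info takes no time and is no camera call.
- manip.sign_off(): hands the job in; it is judged then, once.
The state is a dict: "t": time; "joints": joint angles; "joint_vel": joint speeds; "tau": joint torques, N m; "eef_pos": TCP position; "tcp_rot": TCP orientation; "contact_force": force on the tool from outside, world axes, zero at the start; "ft_torque": the same for the moment, N m; "grip_width": finger opening in mm; "grasp_force": force on a finger pad.
Only numpy, scipy, OpenCV 4.12 (cv2) and the standard library are available. Lean on these libraries where they do the work, as an engineer would, in place of code of your own. Each camera call takes 0.05 s, during which the arm holds its last target. There are 200 camera calls.

## Working session

There is one attempt and no reset: what is moved stays moved. The work goes in short steps, Python scripts to look and compute and a shell command to move; the robot and the scene stay as the last step left them, time stands still between calls to the robot, and variables do not carry over. Pictures are saved under pics/ and viewed, at most 14 in all, crops included, and the job is handed in when it is done.

```bash
mkdir -p pics
python3 - <<'E'
from workcell import status,cams,manip
import cv2
for n in("top","side"):
    im=cams.grab_frame(n); cv2.imwrite(f"pics/{n}0.png",im[:,:,::-1]); i=cams.camera_info(n); print(n,i)
print(status.sense())
E
```

```text
top {'fovy': 57.6456480426565, 'cx': 313.7804814568334, 'cy': 204.01923497181983, 'D': array([0.01327689, 0.        , 0.        , 0.        , 0.        ]), 'R': array([[-0.01338591, -0.99986681,  0.00933726],
       [-0.98884485,  0.0118518 , -0.14847689],
       [ 0.14834646, -0.0112206 , -0.9888718 ]]), 't': array([ 13.26118973, 412.00717651, 787.2159529 ])}
side {'fovy': 56.0119463016174, 'cx': 315.3365725106177, 'cy': 198.8181313303033, 'D': array([0.01419025, 0.        , 0.        , 0.        , 0.        ]), 'R': array([[ 0.75518729, -0.6555045 ,  0.00245181],
       [-0.47526656, -0.55010884, -0.68666   ],
       [ 0.45145748,  0.51739165, -0.72697457]]), 't': array([-308.09706446,  223.60789709,  965.77079771])}
{'t': 0.1, 'joints': array([-8.10503795e+01,  2.81620230e+01,  8.93475136e+01,  8.51169314e-05,
        6.25485666e+01, -6.05062548e+00]), 'joint_vel': array([-0.02053235, -0.04308048, -0.12309864,  0.03836036,  0.00974031,
       -0.05736908]), 'tau': array([ 3.02568566e-03, -6.19448304e+01, -2.62024444e+01, -7.34169180e-05,
        2.95453487e-03,  1.64852239e-06]), 'eef_pos': array([ 161.75321986, -603.49726412,  230.76646868]), 'tcp_rot': array([-1.79942228e+02, -6.19956755e-03,  1.50002036e+01]), 'contact_force': array([0.51621088, 0.05926898, 0.39478873]), 'ft_torque': array([-0.0120961 ,  0.03033351, -0.00587442]), 'grasp_force': 0.0, 'grip_width': 85.25024469027343}
```

View pics/top0.png

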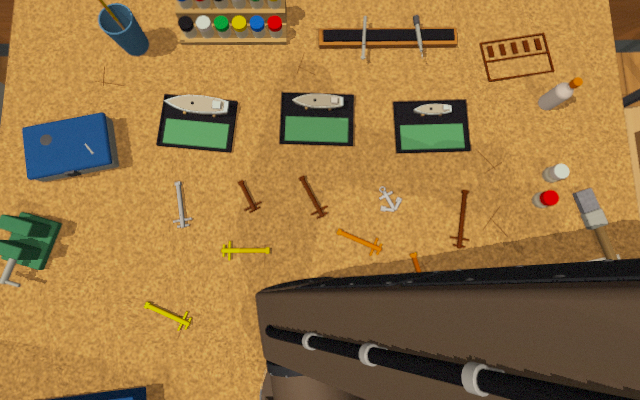

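View pics/side0.png

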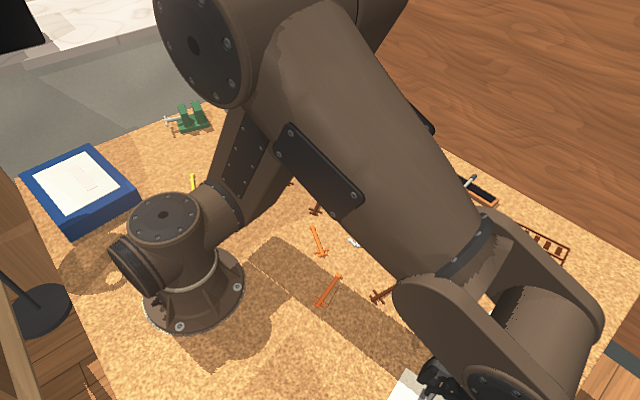

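Top view: the brown masts lie near (250,195), (313,196) and (462,218). The trays are at (198,122) large, (317,118) mid and (431,127) small. The grey mast is at (181,204) and the anchor at (389,199). In the side view the arm hides most of this.

```bash
cat > h.py <<'E'
from workcell import status,cams,manip
import cv2,numpy as np
def ray(n,px,z):
    i=cams.camera_info(n); f=200/np.tan(np.radians(i["fovy"]/2))
    K=np.array([[f,0,i["cx"]],[0,f,i["cy"]],[0,0,1]])
    u=cv2.undistortPoints(np.array(px,float).reshape(-1,1,2),K,i["D"])[:,0]
    d=np.c_[u,np.ones(len(u))]@i["R"]; c=-i["R"].T@i["t"]
    return (c+d*((z-c[2])/d[:,2])[:,None])[:,:2]
def blobs(im,lo,hi,box,amin):
    h=cv2.cvtColor(im,cv2.COLOR_RGB2HSV); m=cv2.inRange(h,lo,hi)
    k=np.zeros_like(m); x0,y0,x1,y1=box; k[y0:y1,x0:x1]=m[y0:y1,x0:x1]
    n,l,s,c=cv2.connectedComponentsWithStats(k)
    return [np.argwhere(l==j)[:,::-1] for j in range(1,n) if s[j,4]>=amin]
def mast(p,z=8):
    w=ray("top",p,z); q=w
    # shaft axis: fit on all, refine by pixels near the axis
    for _ in range(4):
        c=q.mean(0); v=np.linalg.svd(q-c)[2][0]; d=(w-c)@np.array([-v[1],v[0]]); q=w[abs(d)<8]
    s=(q-c)@v; a,b=s.min(),s.max(); m=c+v*(a+b)/2
    far=(w-c)[abs(d)>13]@v
    return m.round(1),round(b-a,1),round(np.degrees(np.arctan2(v[1],v[0])),1),(far.mean() if len(far) else 0)-(a+b)/2
E
python3 - <<'E'
from h import *
im=cv2.imread("pics/top0.png")[:,:,::-1].copy()
h=cv2.cvtColor(im,cv2.COLOR_RGB2HSV)
for x,y in((246,188),(308,188),(463,205),(240,215),(340,210)): print(im[y,x-3:x+4].tolist())
for p in blobs(im,(40,60,60),(85,255,255),(150,90,480,160),300):
    r=cv2.minAreaRect(ray("top",p,6).astype(np.float32)); print("felt",r,p.mean(0))
for p in blobs(im,(0,90,0),(12,255,150),(220,165,490,255),40): print("mast",p.mean(0),len(p),mast(p))
E
```

```text
[[118, 56, 20], [108, 45, 0], [83, 33, 0], [97, 63, 29], [119, 85, 43], [124, 88, 44], [174, 126, 64]]
[[119, 68, 31], [108, 51, 19], [107, 51, 17], [96, 37, 8], [80, 41, 15], [117, 79, 41], [126, 91, 48]]
[[170, 123, 59], [96, 52, 23], [96, 41, 11], [100, 43, 11], [95, 38, 0], [100, 52, 16], [148, 105, 52]]
[[198, 147, 77], [190, 141, 75], [186, 137, 69], [179, 130, 65], [176, 131, 70], [178, 132, 66], [187, 139, 72]]
[[192, 143, 73], [193, 146, 75], [203, 154, 82], [208, 158, 85], [204, 153, 79], [205, 153, 84], [205, 157, 83]]
felt ((597.7800903320312, -0.5663223266601562), (152.56919860839844, 62.87248992919922), 87.56330108642578) [316.33188854 128.83405573]
felt ((589.9483032226562, 286.6098937988281), (153.555908203125, 63.182395935058594), 83.9783706665039) [195.41464891 133.13317191]
felt ((576.4083251953125, -276.31982421875), (62.98862075805664, 152.75311279296875), 0.9842791557312012) [431.89408867 136.25184729]
mast [311.98076923 197.56410256] 156 (array([434.2,  13. ]), np.float64(105.0), np.float64(-152.6), np.float64(36.837681492138785))
mast [248.20437956 197.24817518] 137 (array([438. , 161.3]), np.float64(76.2), np.float64(-153.2), np.float64(27.45136784829967))
mast [461.15458937 220.22222222] 207 (array([ 378.7, -332. ]), np.float64(134.6), np.float64(169.6), np.float64(3.818888581333578))
```

```bash
python3 -m pendant '[[[0,217,272,-40,-25.4],[0,217,272,-40,-25.4],[0,217,272,-40,-25.4],[0,217,272,-40,-25.4],[0,217,272,-40,-25.4],[0,217,272,-40,-25.4],[0,217,272,-40,-25.4],[0,217,272,-40,-25.4],[0,217,272,-40,-25.4],[0,217,272,-40,-25.4],[0,217,272,-40,-25.4],[0,217,272,-151,-25.4],[0,217,272,-151,-25.4],[0,217,272,-151,-25.4],[0,217,272,-151,-25.4],[0,217,272,-151,-25.4],[0,217,272,-151,-25.4]]]'
python3 - <<'E'
from h import *
s=status.sense();print(s["joints"].round(1),s["tcp_rot"])
for n in("top","side"): cv2.imwrite(f"pics/{n}1.png",cams.grab_frame(n)[:,:,::-1])
E
```

```text
t: 1.52
eef_pos: [378.9, -332.9, 81.7]
tcp_rot: [179.9, -0.1, -10.5]
contact_force: [0.5, 0.1, -0.1]
grip_width: 42.5
grasp_force: 0.0
[-48.8  31.  114.5  -0.   34.5  51.7] [ 1.79936923e+02 -6.69558587e-02 -1.04561248e+01]
```

View pics/side1.png

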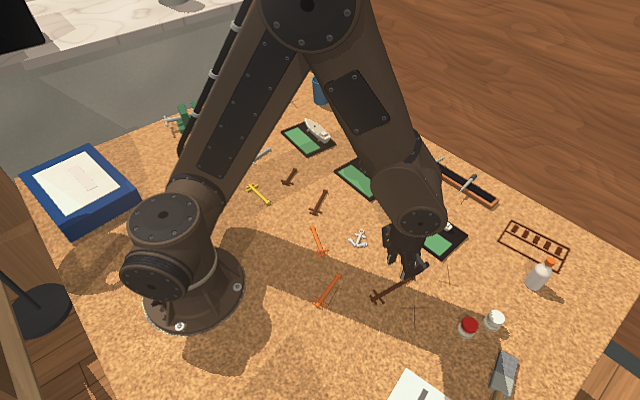

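The gripper is over the middle of the long mast, near (400,285), and the path down is clear. Next I descend, close and lift.

```bash
python3 -m pendant '[[[0,0,0,-40,0],[0,0,0,-65,0],[0,0,0,-77,0],[0,0,0,-77,0],[0,0,0,-77,0],[-1,0,0,-77,0],[-1,0,0,-77,0],[-1,0,0,-77,0],[-1,0,0,-77,0],[-1,0,0,-77,0],[-1,0,0,-77,0],[-1,0,0,-77,0],[-1,0,0,-77,0]]]'; python3 -m pendant '[[[-1,0,0,20,0],[-1,0,0,60,0],[-1,0,0,100,0],[-1,0,0,100,0],[-1,0,0,100,0]]]'
```

```text
t: 2.7
eef_pos: [379.3, -332.2, 4.8]
tcp_rot: [179.9, -0.1, -10.4]
contact_force: [-0.8, 1.0, 10.9]
grip_width: 7.1
grasp_force: 58.9
t: 3.12
eef_pos: [379.4, -332.4, 106.0]
tcp_rot: [179.8, -0.2, -10.4]
contact_force: [-0.1, 0.5, -0.2]
grip_width: 7.4
grasp_force: 59.1
```

```bash
python3 -m pendant '[[[-1,14,41,0,6],[-1,27,80,0,12],[-1,40,118,0,18],[-1,53,157,0,24],[-1,66,195,0,30],[-1,80,234,0,36],[-1,93,272,0,42],[-1,106,311,0,48],[-1,119,349,0,54],[-1,132,387,0,60],[-1,145,426,0,66],[-1,158,464,0,72],[-1,172,503,0,78],[-1,185,541,0,84],[-1,198,580,0,90],[-1,211,619,0,94.4],[-1,211,619,0,94.4],[-1,211,619,0,94.4],[-1,211,619,0,94.4]]]'; python3 -m pendant '[[[-1,0,0,-40,0],[-1,0,0,-60,0],[-1,0,0,-60,0],[-1,0,0,-60,0]]]'
python3 - <<'E'
from h import *
for n in("top","side"): cv2.imwrite(f"pics/{n}2.png",cams.grab_frame(n)[:,:,::-1])
E
```

```text
t: 4.7
eef_pos: [588.9, 287.0, 102.1]
tcp_rot: [-179.9, 0.1, 84.0]
contact_force: [0.6, -0.1, -0.4]
grip_width: 7.4
grasp_force: 59.1
t: 5.03
eef_pos: [589.4, 285.9, 42.8]
tcp_rot: [-179.9, 0.1, 83.9]
contact_force: [0.5, -0.5, 1.0]
grip_width: 7.1
grasp_force: 59.1
```

View pics/side2.png

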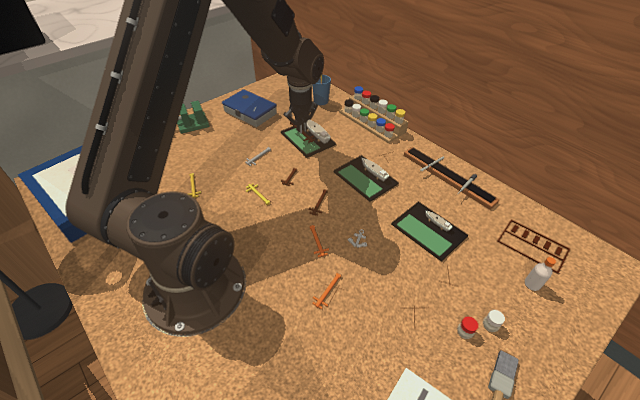

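View pics/top2.png

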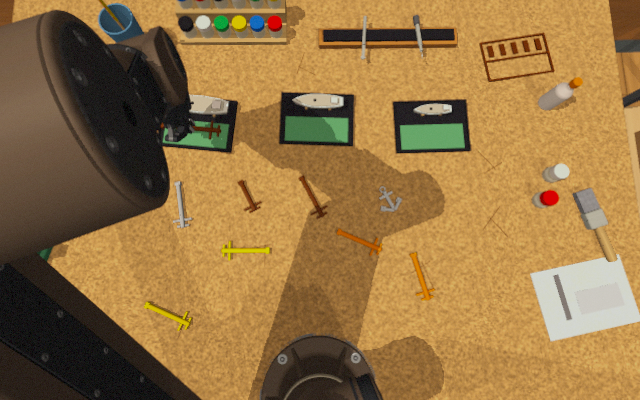

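The long mast is held; its tip shows at (221,129) in the top view, over the large tray's felt. I lower it and release with a small opening so the fingers stay clear of the hull.

```bash
python3 -m pendant '[[[-1,0,0,-15,0],[-1,0,0,-25,0],[-1,0,0,-31,0],[-1,0,0,-33,0],[-1,0,0,-33,0],[-1,0,0,-33,0],[-0.5,0,0,-33,0],[-0.5,0,0,-33,0],[-0.5,0,0,-33,0],[-0.5,0,0,-33,0]]]'; python3 -m pendant '[[[-0.5,0,0,20,0],[-0.5,0,0,50,0],[-0.5,0,0,90,0],[-0.5,0,0,90,0]]]'
```

```text
t: 5.97
eef_pos: [589.8, 287.3, 10.4]
tcp_rot: [180.0, -0.0, 84.0]
contact_force: [0.5, -0.6, 0.1]
grip_width: 21.5
grasp_force: 0.0
t: 6.3
eef_pos: [592.3, 288.4, 107.2]
tcp_rot: [179.5, -0.2, 84.0]
contact_force: [-0.0, 0.1, 0.6]
grip_width: 21.8
grasp_force: 0.0
```

```bash
python3 -m pendant '[[[0,-155.6,-274.3,0,-56.6],[0,-155.6,-274.3,0,-56.6],[0,-155.6,-274.3,0,-56.6],[0,-155.6,-274.3,0,-56.6],[0,-155.6,-274.3,0,-56.6],[0,-155.6,-274.3,0,-56.6],[0,-155.6,-274.3,0,-56.6],[0,-155.6,-274.3,0,-56.6],[0,-155.6,-274.3,0,-56.6],[0,-155.6,-274.3,0,-56.6],[0,-155.6,-274.3,-30,-56.6],[0,-155.6,-274.3,-50,-56.6],[0,-155.6,-274.3,-50,-56.6],[0,-155.6,-274.3,-50,-56.6]]]'
python3 - <<'E'
from h import *
im=cams.grab_frame("top"); t=im.copy()
for n in("top","side"): cv2.imwrite(f"pics/{n}3.png",cams.grab_frame(n)[:,:,::-1])
for p in blobs(im,(0,90,0),(12,255,150),(160,115,240,152),40): print("mast",p.mean(0),len(p),mast(p,14))
E
```

```text
t: 7.47
eef_pos: [434.3, 13.7, 49.9]
tcp_rot: [-179.9, 0.1, 27.5]
contact_force: [0.6, 0.3, -0.1]
grip_width: 42.6
grasp_force: 0.0
```

View pics/side3.png

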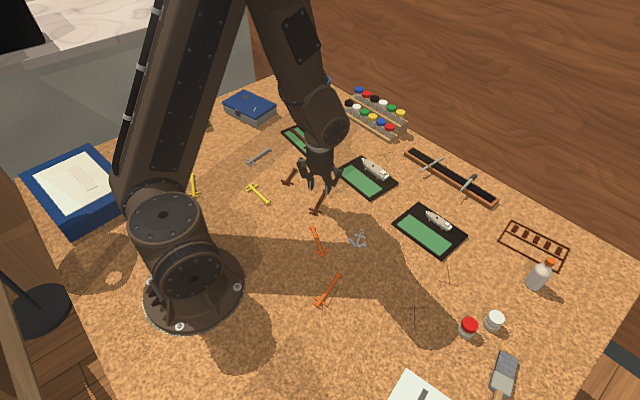

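View pics/top3.png

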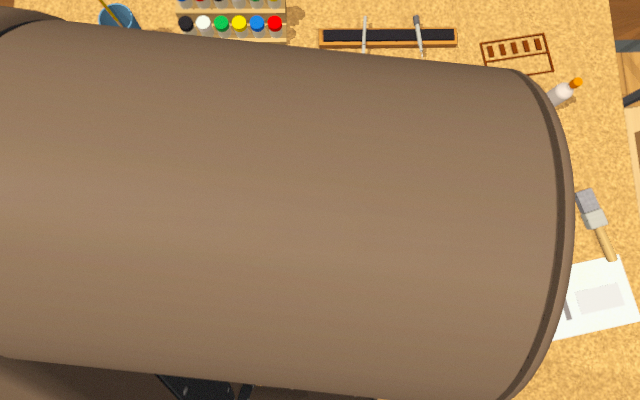

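The side view shows the gripper over the mid mast near (318,195), with nothing else disturbed. The top view is fully blocked by the arm. I grasp and lift the mid mast.

```bash
python3 -m pendant '[[[0,0,0,-30,0],[0,0,0,-42,0],[0,0,0,-46.5,0],[0,0,0,-46.5,0],[0,0,0,-46.5,0],[-1,0,0,-46.5,0],[-1,0,0,-46.5,0],[-1,0,0,-46.5,0],[-1,0,0,-46.5,0],[-1,0,0,-46.5,0],[-1,0,0,-46.5,0],[-1,0,0,-46.5,0],[-1,0,0,-46.5,0]]]'; python3 -m pendant '[[[-1,0,0,20,0],[-1,0,0,60,0],[-1,0,0,97,0],[-1,0,0,97,0],[-1,0,0,97,0]]]'
```

```text
t: 8.7
eef_pos: [434.5, 13.0, 4.7]
tcp_rot: [179.9, -0.1, 27.4]
contact_force: [-1.2, 0.3, 10.5]
grip_width: 7.5
grasp_force: 58.9
t: 9.12
eef_pos: [435.0, 12.9, 102.8]
tcp_rot: [179.8, -0.2, 27.4]
contact_force: [-0.6, 0.3, 0.4]
grip_width: 7.3
grasp_force: 59.1
```

```bash
python3 -m pendant '[[[-1,18,-1.5,0,6.6],[-1,36,-3,0,13.2],[-1,54,-4.5,0,20],[-1,72,-6,0,26.7],[-1,90,-7.5,0,33.4],[-1,109,-9,0,40],[-1,127,-10.5,0,46.8],[-1,145,-12,0,53.5],[-1,163.6,-13.6,0,60.2],[-1,163.6,-13.6,0,60.2],[-1,163.6,-13.6,-40,60.2],[-1,163.6,-13.6,-70,60.2],[-1,163.6,-13.6,-82,60.2],[-1,163.6,-13.6,-88,60.2],[-1,163.6,-13.6,-90,60.2],[-1,163.6,-13.6,-90,60.2],[-1,163.6,-13.6,-90,60.2]]]'; python3 -m pendant '[[[-0.5,0,0,0,0],[-0.5,0,0,0,0],[-0.5,0,0,0,0],[-0.5,0,0,0,0],[-0.5,0,0,20,0],[-0.5,0,0,50,0],[-0.5,0,0,90,0],[-0.5,0,0,90,0]]]'
```

```text
t: 10.53
eef_pos: [597.9, -0.6, 11.6]
tcp_rot: [180.0, 0.0, 87.6]
contact_force: [0.1, -0.8, 0.3]
grip_width: 7.3
grasp_force: 59.1
t: 11.2
eef_pos: [600.4, -0.8, 107.1]
tcp_rot: [179.5, 0.0, 87.6]
contact_force: [0.3, -0.7, 0.4]
grip_width: 21.6
grasp_force: 0.0
```

```bash
python3 -m pendant '[[[0,-159.8,161.9,0,-60.8],[0,-159.8,161.9,0,-60.8],[0,-159.8,161.9,0,-60.8],[0,-159.8,161.9,0,-60.8],[0,-159.8,161.9,0,-60.8],[0,-159.8,161.9,0,-60.8],[0,-159.8,161.9,0,-60.8],[0,-159.8,161.9,0,-60.8],[0,-159.8,161.9,0,-60.8],[0,-159.8,161.9,0,-60.8],[0,-159.8,161.9,-30,-60.8],[0,-159.8,161.9,-50,-60.8],[0,-159.8,161.9,-50,-60.8],[0,-159.8,161.9,-50,-60.8]]]'
python3 - <<'E'
from h import *
im=cams.grab_frame("side"); cv2.imwrite("pics/side4.png",cv2.resize(im[100:260,230:430],(800,640//1-40))[:,:,::-1])
E
```

```text
t: 12.37
eef_pos: [437.7, 161.1, 50.5]
tcp_rot: [-180.0, 0.1, 26.9]
contact_force: [-0.9, -0.5, 0.4]
grip_width: 42.9
grasp_force: 0.0
```

View pics/side4.png

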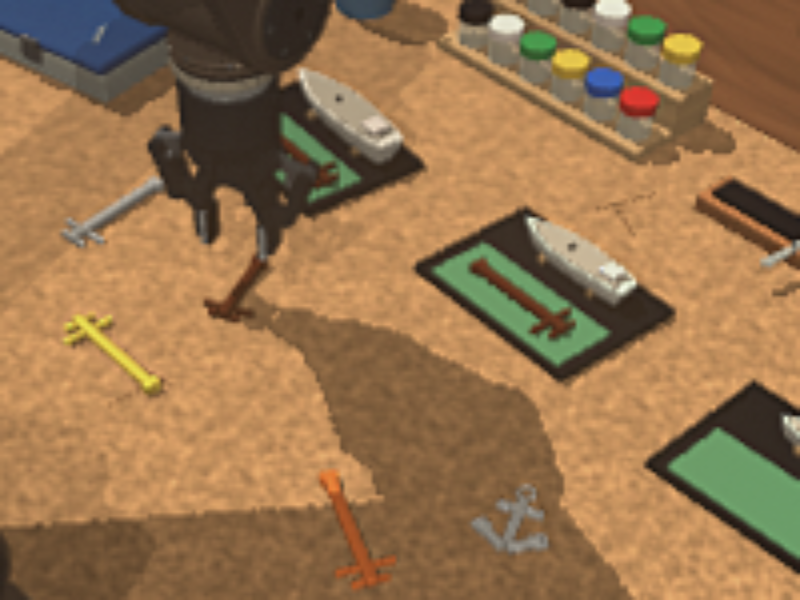

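The crop shows the mid mast centred on its felt at (525,298), and the gripper over the short mast at (240,290). I grasp it and carry it to the small tray.

```bash
python3 -m pendant '[[[0,0,0,-30,0],[0,0,0,-42,0],[0,0,0,-47,0],[0,0,0,-47,0],[0,0,0,-47,0],[-1,0,0,-47,0],[-1,0,0,-47,0],[-1,0,0,-47,0],[-1,0,0,-47,0],[-1,0,0,-47,0],[-1,0,0,-47,0],[-1,0,0,-47,0],[-1,0,0,-47,0],[-1,0,0,-20,0],[-1,0,0,20,0],[-1,0,0,50,0],[-1,0,0,50,0]]]'; python3 -m pendant '[[[-1,11.5,-36.5,0,5.3],[-1,23,-73,0,10.7],[-1,34.6,-109.4,0,16],[-1,46,-146,0,21.4],[-1,57.5,-182,0,26.7],[-1,69,-219,0,32],[-1,81,-255,0,37.4],[-1,92,-292,0,42.8],[-1,104,-328,0,48],[-1,115,-365,0,53.5],[-1,127,-401,0,58.9],[-1,138.4,-437.6,0,64.2],[-1,138.4,-437.6,0,64.2],[-1,138.4,-437.6,0,64.2],[-1,138.4,-437.6,-40,64.2],[-1,138.4,-437.6,-70,64.2],[-1,138.4,-437.6,-82,64.2],[-1,138.4,-437.6,-90,64.2],[-1,138.4,-437.6,-90,64.2],[-1,138.4,-437.6,-90,64.2]]]'
```

```text
t: 13.83
eef_pos: [439.8, 161.8, 105.8]
tcp_rot: [179.9, -0.4, 26.8]
contact_force: [-0.5, 0.4, -0.1]
grip_width: 7.2
grasp_force: 59.1
t: 15.5
eef_pos: [576.8, -275.8, 12.0]
tcp_rot: [179.9, 0.0, 91.0]
contact_force: [0.1, 0.6, 0.3]
grip_width: 7.6
grasp_force: 59.1
```

```bash
python3 -m pendant '[[[-0.5,0,0,-1,0],[-0.5,0,0,-1,0],[-0.5,0,0,-1,0],[-0.5,0,0,-1,0],[-0.5,0,0,20,0],[-0.5,0,0,60,0],[-0.5,0,0,100,0],[-0.5,0,0,180,0],[-0.5,-200,-250,220,0],[-0.5,-400,-320,220,0],[-0.5,-400,-320,220,0],[-0.5,-400,-320,220,0],[-0.5,-400,-320,220,0],[-0.5,-400,-320,220,0],[-0.5,-400,-320,220,0],[-0.5,-400,-320,220,0],[-0.5,-400,-320,220,0],[-0.5,-400,-320,220,0],[-0.5,-400,-320,220,0],[-0.5,-400,-320,220,0]]]'
python3 - <<'E'
from h import *
im=cams.grab_frame("top"); cv2.imwrite("pics/top5.png",im[:,:,::-1])
for p in blobs(im,(40,60,60),(85,255,255),(150,90,480,160),100):
    print("felt",p.mean(0))
for p in blobs(im,(0,90,0),(12,255,150),(155,110,475,155),40): print("mast",p.mean(0),len(p),mast(p,14))
E
```

```text
t: 17.17
eef_pos: [189.7, -585.5, 228.6]
tcp_rot: [180.0, 0.0, 91.0]
contact_force: [0.4, -0.3, 0.3]
grip_width: 21.5
grasp_force: 0.0
felt [315.80529023 128.95444526]
felt [195.24101796 133.29491018]
felt [431.40084388 136.35302391]
mast [316.768 128.136] 125 (array([596.5,  -0.9]), np.float64(102.2), np.float64(-93.0), np.float64(0.36764336112150175))
mast [193.92682927 132.06707317] 164 (array([589.2, 288.8]), np.float64(134.8), np.float64(84.3), np.float64(-48.76649186894157))
mast [432.9009901  135.68316832] 101 (array([ 575.2, -273.3]), np.float64(74.3), np.float64(92.0), np.float64(-26.528745468994554))
```

View pics/top5.png

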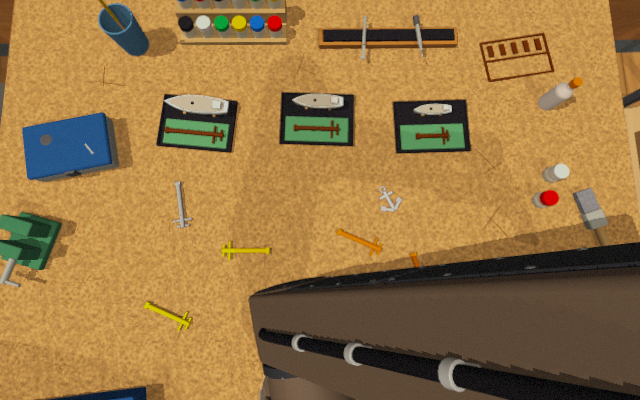

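All three masts lie centred on their felts at (195,132), (317,128) and (433,136), within about 3 mm and 1–5°. The grey mast and the anchor have not moved.

```bash
python3 -c "from workcell import manip; print(manip.sign_off())"
```

```text
the job is handed in; nothing more can be done
None
```

All three kits are made up and handed in at about 17 s: each brown mast lies within about 3 mm and 5° of its felt's centre line, and the grey mast and anchor were left where they lay; sign-off returned no verdict.

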